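# Zigzag the coin trays

### The arm

A 6-joint arm with a two-finger parallel gripper is mounted at the origin on a cart in front of the work surface, level with it; the furniture and walls round the work are solid. World frame = base frame: x ahead of the robot, y to its left, z up, the work surface at z = 0. Lengths are in m, angles in degrees, forces in N, time in s.
With the tool pointing down it reaches from about 0.4 to 0.825 m from the base axis. Payload 7 kg.
Tool frame: the origin (TCP) lies at the very end of the fingers, on their centre line; the grasp point (between the pads) lies 19 mm behind it (ctrl.grip_depth is the z of the grasp point in the tool frame, in m); z points along the fingers, y is the direction in which the jaws open and shut (so a half turn about z gives the same grasp; the last joint's range is limited). The gripper opens to 88 mm and grips with 3 to 60 N. Pads are 19 mm wide; open, the fingers measure 130 mm over their backs; the gripper's body (78 mm by 193 mm) begins 47 mm behind the grasp point.
Start: joints at [86.179, 20.546, 0.682, 0, -70.136, -16.507], TCP at [0.235, 0.633, 0.227] pointing down, gripper open.
Joint ranges: [-176.03, 176.03], [-82.01, 121.73], [-58.28, 71.71], [-173.87, 95.51], [-174.79, -0.11], [-173.66, 173.66]. Speed limits (degrees/s): [136.94, 136.94, 172.46, 180, 180, 180].

### API

Orientations are given as [roll, pitch, yaw] about the fixed x, y, z axes, in that order (R = Rz(yaw) Ry(pitch) Rx(roll)).
In Python, from plant import telemetry, snapshot, job, models, ctrl gives the robot as it stands.
- The arm moves only by the tool jog_arm, never from a script. Its argument "targets" is text: rows parted by semicolons, each of 7 numbers parted by spaces: the shift along the tool's x, y, z in m, then the turn, a rotation vector about the tool's x, y, z in degrees, then the gripper command: -1 is shut, 1 is fully open, values between are in proportion. A call has exactly 8 rows; each row is the pose to reach, as a shift and turn from the pose measured when the call began, along the tool's axes at that moment; what a row does not reach only later rows make up. A row lasts 1/8 s, in which the tool goes at most 62.5 mm and 10.7 degrees, less where a joint would pass 70% of its speed; a pose out of reach is approached as far as the arm can. A call with a gripper value outside its range is refused whole. The fingers move at their own pace and stop on an object; the grip force is fixed at half the most. Time passes only in rows, so rows that repeat a pose let the fingers close, or fill a call up. It gives the time, the measured TCP pose, the force and the opening at its end, in the units of the state.
- telemetry.get_obs(): the state, without advancing time (a new reading comes with each control period).
- snapshot(name): name is "scene" or "top"; returns a dict with "img" (384x512x3 uint8, red, green, blue), "range_z" (384x512 float32, m along the optical axis (not along the pixel's ray), 0 where there is no reading), "intrinsics" (3x3 intrinsics, pixels), "R" (3x3) and "t" (3): a world point X has camera coordinates R X + t. Camera axes: x right, y down, z forward; pixel columns grow to the right and rows downward; lengths in m; the calibration is good to about 2 mm. A picture is of the moment at which its call begins.
- job.close_job(): hands the job in, once; it reports no verdict.
Trained networks look in a picture, given as the dict that the camera call returned (one of the last four; its "shot" number tells which), for a name from the list of things; names that differ only in an ending like _2 or _b are one class to them, and where a whole thing is asked for, a point or a joint stands for the part that bears it (a point fixed in the world has none). Each returns a list of dicts, best first, with "conf" (0 to 1); they miss things now and then, are a little off and sometimes report something else, mostly with a low value. They report only what shows in the picture. A call takes as long as a camera call. They do not tell look-alikes from the thing itself.
- models.cut_out(name, picture): "region" (384x512 bool, what is visible of it) and "uv" ([column, row] in pixels, amid what is visible of it).
- models.spot_point(name, picture): "uv" ([column, row] in pixels: a listed point, or the origin of a listed thing).
The state is a dict: "clock": time; "joint_pos": joint angles; "qvel": joint speeds; "tau": joint torques, N m; "tool_pos": TCP position; "orientation": TCP orientation; "force": force on the tool from outside, world axes, zero at the start; "moment": the same for the moment, N m; "opening": finger opening in m.
Only numpy, scipy, OpenCV 4.12 (cv2) and the standard library are available. Lean on these libraries where they do the work, as an engineer would, in place of code of your own. Each camera call takes 0.05 s, during which the arm holds its last target.

### The job

Stack the two empty coin trays on the one that holds the coin rolls, stepped like bricks so that an end pocket of each lower tray stays open: the first one pocket farther toward the window than the loaded tray, the second one pocket back toward you again, so it stands straight above the loaded tray; each must sit down fully, its feet in the pockets below. The stapler left lying across the loaded tray has to come off first: stand it upright on a free bit of bare counter, touching nothing else. Leave the loaded tray where it stands and do not shift the other things on the counter.

Things in the scene. Friction and masses are not known exactly. Their poses are not given: they have to be found in the camera images.
- tray_bottom: loaded grey coin tray, the bottom of the stack, 0.8 kg, not fixed: 172 (x) x 60 (y) x 42 mm high, three paper-wrapped coin rolls lying fast in its pockets below the rim, the stapler across its rim. The three trays are alike, stand side by side in any order, +x pointing away from the robot to the window within 0.25 rad. Origin of each: middle of the underside of its feet, z up.
- tray_left: an empty coin tray (either may go in the middle), 0.15 to 0.25 kg, shaped as tray_bottom: flat outer sides 60 mm apart, 4 mm walls up to z = 42 mm; four open pockets in a row, 38 (x) x 52 mm, centres at x = -63, -21, 21, 63 mm, partitions up to 41 mm. Both ends are alike, so it may be turned end for end.
- tray_right: the other empty tray, same as tray_left (names do not say where they stand). Under each tray two rounded feet, 34 (x) x 48 mm, 6 mm high, centred at x = -21 and 21 mm, drop into two pockets of the tray below with 2 mm play all round; its body then rests on that rim, its origin 36 mm above the origin of the tray below.
- step_point (a point): point on the loaded tray at x = 42, y = 0, z = 36 mm of its frame, moving with it: where the origin of the first stacked tray comes to rest.
- stapler: dark blue stapler, 142 mm long (y), base 36 mm wide (x) and 8 mm thick, 53 mm high, 0.2 kg, shut; arm 22 mm wide (x) from z = 27 to 51 mm, to be pinched at mid-length. Origin: middle of the underside. Starts across the loaded tray, 42 mm up. The bare counter (z = 0) begins 0.30 m ahead of the robot; up to 0.5 m ahead and 0.38 m to either side only listed things stand on it.
- slip_pad: pad of white slips lying flat, 104 (x) x 170 (y) x 9 mm; origin: middle of the underside. To be left alone.
- clip_box: small pale green carton, 45 (x) x 60 (y) x 22 mm; origin: middle of the underside. To be left alone.
- gate_fob: small black remote, 26 (x) x 64 (y) x 14 mm; origin: middle of the underside. To be left alone.
- tape_roll: roll of brown parcel tape lying flat, 81 mm across, 19 mm high; origin: middle of the underside. To be left alone.
- rubber_stamp: standing hand stamp with a round knob, 27 mm across, 76 mm high; origin: middle of the underside. To be left alone.
- ink_bottle: dark blue bottle, 37 mm across, 76 mm high; origin: middle of the underside. To be left alone.
Mind the look-alikes: they are no part of the job. Leave any purple look-alike of the stapler alone.

How it is judged:
By the outcome, as a careful person would: the job done as asked, in the order asked, and still so for the second after the job is handed in, with the robot touching nothing.
It also fails if it takes over 72 s, if anything falls off the work surface, if the arm or the gripper's body presses on something with over 40 N, if the wrist force passes 120 N, or if a joint passes its speed limit or range.

## Working session

There is one attempt and no reset: what is moved stays moved. The work goes in short steps, Python scripts to look and compute and a tool call to move; the robot and the scene stay as the last step left them, time stands still between calls to the robot, and variables do not carry over. Pictures are saved under pics/ and viewed, and the job is handed in when it is done.

Besides the shell and the picture viewer there is one more tool, called after ">>>" by a JSON object that holds its "op" and its "data". jog_arm: Moves the arm, as the interface text tells. Its arguments: {"type":"object","properties":{"targets":{"type":"string"}},"required":["targets"]}

```bash
ls; mkdir -p pics; python3 - <<'E'
from plant import telemetry, snapshot, job, models, ctrl
import cv2,numpy as np,pickle
print(telemetry.get_obs(),ctrl.grip_depth)
for n in("scene","top"):
    p=snapshot(n);pickle.dump(p,open(f"{n}0.pkl","wb"))
    cv2.imwrite(f"pics/{n}0.png",cv2.resize(p["img"][:,:,::-1],(800,600)))
    print(n,p["R"],p["t"],p["intrinsics"])
E
```

```text
pics
{'clock': 0.0, 'joint_pos': array([ 8.61778373e+01,  2.05924303e+01,  6.34309602e-01, -2.05123166e-02,
       -7.01370877e+01, -1.65064573e+01]), 'qvel': array([ 0.14671312, -0.01410516, -0.05244093, -0.03867448, -0.0359166 ,
       -0.07441362]), 'tau': array([ 1.59335134e-03, -5.82718921e+01,  2.93041956e+01,  6.99727044e+00,
        7.03483616e-03, -1.49113962e-04]), 'tool_pos': array([0.23435525, 0.6324839 , 0.22561431]), 'orientation': array([ 1.79903236e+02, -8.56544410e-03, -2.03355983e+01]), 'force': array([-0.48450281,  0.11248171,  0.34955763]), 'moment': array([ 0.01619162,  0.01863573, -0.01012287]), 'opening': 0.08767011735747564} -0.0188
scene [[ 0.85714987 -0.51493638  0.0116027 ]
 [-0.37314038 -0.63633289 -0.67516421]
 [ 0.35504979  0.57438748 -0.73757622]] [-0.50900644  0.22152124  1.55860943] [[422.13610846   0.         255.37925902]
 [  0.         422.13610846 188.94952038]
 [  0.           0.           1.        ]]
top [[ 0.00466977 -0.99984831 -0.01677921]
 [-0.99511103 -0.00299099 -0.09871726]
 [ 0.0986521   0.01715816 -0.99497405]] [-0.05348801  0.56695868  1.22146884] [[396.11119553   0.         257.55796513]
 [  0.         396.11119553 194.73648946]
 [  0.           0.           1.        ]]
```

View pics/scene0.png

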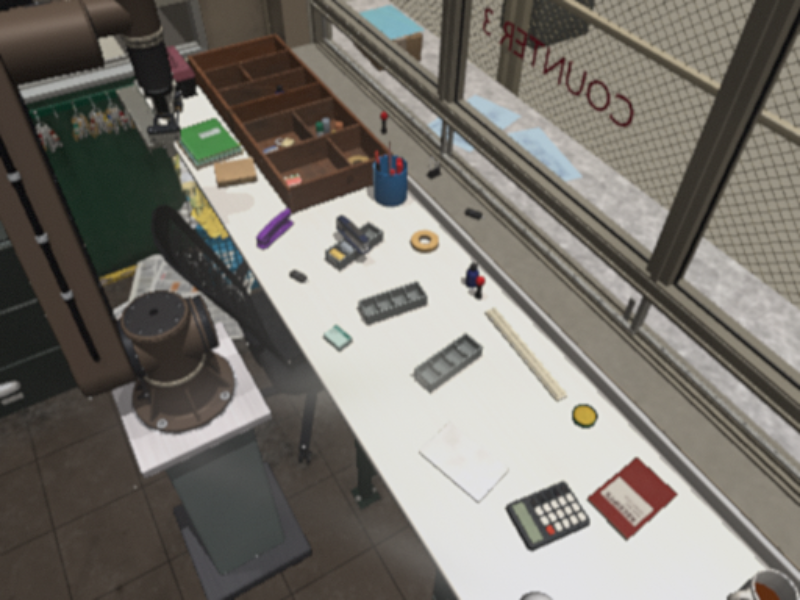

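View pics/top0.png

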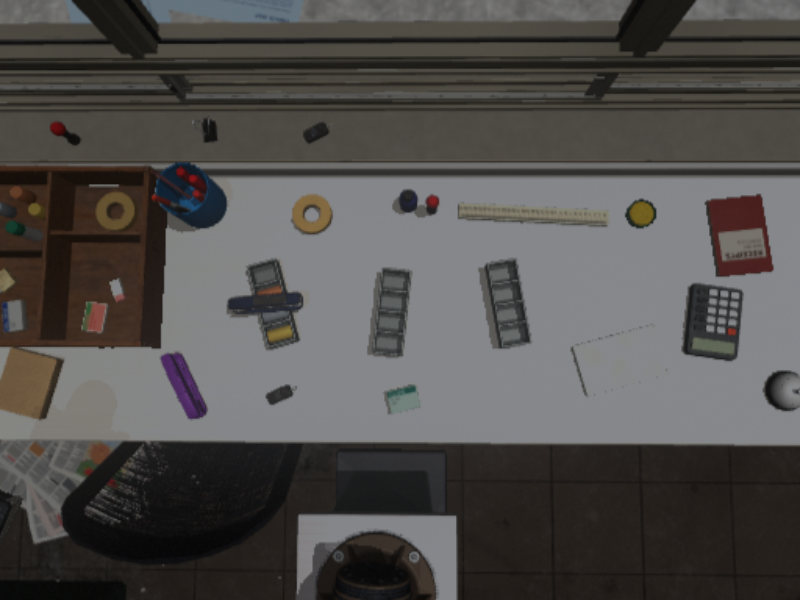

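The top view shows three trays at about (272,303) loaded with the dark blue stapler across it, (390,312) empty and (507,303) empty. Other things:
- Purple stapler look-alike at (184,385).
- Tape (312,214), bottle (408,200), stamp (432,204).
- Fob (281,394), clip box (403,399), pad (620,360).

Next I measure the poses.

```bash
cat > h.py <<'E'
from plant import telemetry, snapshot, job, models, ctrl
import cv2,numpy as np
def cloud(p):
    K=p["intrinsics"];z=p["range_z"].astype(float)
    v,u=np.indices(z.shape)
    X=np.stack([(u-K[0,2])/K[0,0]*z,(v-K[1,2])/K[1,1]*z,z],-1)
    W=(X-p["t"])@p["R"]
    W[z==0]=np.nan
    return W
def uv2w(p,uv,zw):
    K=p["intrinsics"];d=np.array([(uv[0]-K[0,2])/K[0,0],(uv[1]-K[1,2])/K[1,1],1.])
    d=p["R"].T@d;c=-p["R"].T@p["t"]
    return c+d*(zw-c[2])/d[2]
def proj(p,X):
    q=p["R"]@np.asarray(X,float)+p["t"];q=p["intrinsics"]@q;return q[:2]/q[2]
def rect(pts):
    (c,s,a)=cv2.minAreaRect(np.asarray(pts[:,:2]*1000,np.float32))
    if s[0]<s[1]: s=(s[1],s[0]);a+=90
    return np.round(c,1),np.round(s,1),round((a+90)%180-90,2)
E
python3 - <<'E'
from h import *
for n in("top","scene"):
    p=snapshot(n);W=cloud(p)
    print(n,"ground z",np.nanmedian(W[...,2][(W[...,0]>.32)&(W[...,0]<.7)&(abs(W[...,1])<.35)]))
    for name in("tray_bottom","tray_left","stapler","slip_pad","clip_box","gate_fob","tape_roll","rubber_stamp","ink_bottle"):
        for r in models.cut_out(name,p)[:4]:
            pts=W[r["region"]];pts=pts[~np.isnan(pts[:,0])]
            hi=pts[pts[:,2]>.005]
            if len(hi)<10: hi=pts
            if len(hi)<3: print(name,"none");continue
            print(name,round(r["conf"],2),np.round(r["uv"]),len(pts),"zmax",np.round(np.percentile(hi[:,2],95),3),*rect(hi))
    for name in("tray_bottom","tray_left","stapler","step_point"):
        for r in models.spot_point(name,p)[:4]:
            print("spot",name,round(r["conf"],2),np.round(r["uv"],1),np.round(uv2w(p,r["uv"],{"stapler":.042,"step_point":.036}.get(name,0)),4))
E
```

```text
top ground z 0.0009867932429431343
tray_bottom 0.61 [175. 200.] 840 zmax 0.044 [568.8 212.2] [172.9  60.7] 15.95
tray_left 0.72 [252. 198.] 1020 zmax 0.043 [551.7 -28.8] [171.   59.7] -5.98
tray_left 0.25 [171. 184.] 829 zmax 0.043 [569.5 212.2] [172.5  60.9] 16.06
stapler 0.91 [115. 245.] 598 zmax 0.055 [404.9 386.1] [138.6  32.2] 26.05
stapler 0.68 [168. 195.] 555 zmax 0.097 [568.4 217.8] [137.5  39.8] -88.57
stapler 0.47 [264. 128.] 147 zmax 0.078 [784.2 -58.4] [43.6 37.6] 53.87
slip_pad 0.74 [399. 227.] 1821 zmax 0.013 [ 458.6 -489.6] [170.8 103.9] -74.5
clip_box 0.63 [257. 257.] 283 zmax 0.027 [379.4 -52.7] [59.  44.9] -76.02
tape_roll 0.78 [204. 135.] 406 zmax 0.024 [756.8 137.6] [79.5 76.9] -35.48
ink_bottle 0.69 [262. 128.] 142 zmax 0.078 [785.3 -62.1] [43.5 36.2] -17.17
ink_bottle 0.49 [174. 199.] 955 zmax 0.045 [567.6 216.2] [173.1  69.7] 16.1
spot tray_bottom 0.77 [178.1 194.9] [0.5686 0.2062 0.    ]
spot tray_left 0.77 [249.6 201.1] [ 0.5492 -0.0253  0.    ]
spot stapler 0.89 [168.9 196.6] [0.559  0.2257 0.042 ]
spot stapler 0.8 [117.1 246.3] [0.404  0.3825 0.042 ]
spot s
[... 530 characters left out ...]
ip_box 0.74 [216. 215.] 165 zmax 0.028 [380.  -54.6] [61.3 46.5] -79.42
gate_fob 0.61 [192. 178.] 35 zmax 0.02 [387.7 193.9] [41.7 22.7] -77.69
tape_roll 0.6 [271. 155.] 204 zmax 0.025 [759.8 134.5] [84.2 76.9] 13.86
rubber_stamp 0.53 [271. 153.] 194 zmax 0.025 [758.5 134.1] [78.9 76.4] 58.53
spot tray_bottom 0.66 [228.  161.1] [0.5752 0.2059 0.    ]
spot tray_bottom 0.65 [293.5 293.7] [ 0.4562 -0.4823  0.    ]
spot tray_left 0.63 [251.6 199.1] [ 0.5514 -0.0406  0.    ]
spot tray_left 0.6 [304.2 190.5] [ 0.7655 -0.111   0.    ]
spot stapler 0.83 [223.1 153.7] [0.5594 0.2185 0.042 ]
spot stapler 0.6 [177.  145.6] [0.4068 0.369  0.042 ]
spot step_point 0.71 [233.6 151.4] [0.6094 0.2142 0.036 ]
```

```bash
cat > ref.py <<'E'
from h import *
from scipy.optimize import minimize
def rimpts(p,c,r=.12,lo=.034,hi=.049,base=0):
    W=cloud(p).reshape(-1,3)
    m=(np.hypot(W[:,0]-c[0],W[:,1]-c[1])<r)&(W[:,2]>lo+base)&(W[:,2]<hi+base)
    return W[m]
def fit(P,x0,L=.172,B=.060):
    # rim pts: box-edge fit; penalise points outside, maximise closeness of extremes via quantile
    def cost(q):
        c,s=np.cos(q[2]),np.sin(q[2]);d=P[:,:2]-q[:2]
        a=d@[c,s];b=d@[-s,c]
        lo=lambda v,h:np.mean(np.minimum(abs(v)-h,0.004).clip(0)**1)
        # signed distance to rim walls: nearest of outer walls (mid 2 mm in) and partitions
        dx=np.min(abs(a[:,None]-np.array([-.084,-.042,0,.042,.084])),1)
        dy=np.min(abs(b[:,None]-np.array([-.028,.028])),1)
        dd=np.minimum(dx,dy); dd=np.maximum(dd,np.maximum(abs(a)-.084,abs(b)-.028))
        return np.mean(np.minimum(dd,.012)**2)*1e6
    best=None
    for dy in(-6,-3,0,3,6):
        r=minimize(cost,[x0[0],x0[1],np.radians(x0[2]+dy)],method="Nelder-Mead",options=dict(initial_simplex=None,xatol=1e-5,fatol=1e-6,maxiter=2000))
        if best is None or r.fun<best.fun: best=r
    return np.round([*best.x[:2]*1000,np.degrees(best.x[2])],2),round(best.fun,2)
E
python3 - <<'E'
from ref import *
for n in("top","scene"):
    p=snapshot(n)
    for c in((.569,.212,14),(.552,-.029,-6),(.575,-.26,12)):
        P=rimpts(p,c)
        print(n,len(P),rect(P),fit(P,c),np.median(P[:,2]))
    P=rimpts(p,(.568,.218),.1,.05,.11)
    for lo in(.05,.07,.085,.09):
        Q=P[P[:,2]>lo];print(" stap",len(Q),rect(Q),Q[:,2].max())
p=snapshot("top")
K=2
cv2.imwrite("pics/crop0.png",cv2.resize(p["img"][150:240,110:350,::-1],None,fx=3.3,fy=3.3,interpolation=cv2.INTER_CUBIC))
E
```

```text
top 419 (array([566.2, 215.7]), array([178.2, 124.6]), 37.4) (array([567.94, 211.35,  16.32]), np.float64(50.59)) 0.039109367204237425
top 249 (array([553.5, -29.1]), array([174.2,  60. ]), -5.77) (array([553.15, -29.11,  -5.88]), np.float64(1.68)) 0.041248059865613314
top 285 (array([ 571.2, -262.3]), array([174.6,  61.4]), 9.56) (array([ 570.87, -261.95,    9.69]), np.float64(1.9)) 0.04095954095213821
 stap 466 (array([568.4, 217.7]), array([139.3,  35.7]), -85.74) 0.10131613401265323
 stap 354 (array([566.1, 217.3]), array([138.9,  28.8]), -89.1) 0.10131613401265323
 stap 311 (array([568.7, 216.7]), array([137.2,  22.5]), -85.45) 0.10131613401265323
 stap 220 (array([569. , 211.8]), array([123.8,  21.8]), -86.21) 0.10131613401265323
scene 206 (array([570.4, 209. ]), array([175.1, 116.9]), -5.98) (array([573.74, 210.29,  16.13]), np.float64(43.95)) 0.039973539570136066
scene 237 (array([555.2, -29.4]), array([173.6,  69.6]), -5.29) (array([554.49, -30.82,  -5.74]), np.float64(6.71)) 0.04060710002197456
scene 264 (array([ 572.2, -264.3]), array([176. ,  64.7]), 10.17) (array([ 571.96, -264.35,    9.7 ]), np.float64(3.77)) 0.04040192249156184
 stap 268 (array([585.2, 217.2]), array([141.4,  69.2]), -85.79) 0.10097955986012111
 stap 164 (array([570.1, 216. ]), array([141.1,  24.8]), -83.4) 0.10097955986012111
 stap 116 (array([570.6, 214.1]), array([137.3,  23.4]), -84.38) 0.10097955986012111
 stap 89 (array([570.8, 208.5]), array([126.1,  22.8]), -84.38) 0.10097955986012111
```

View pics/crop0.png

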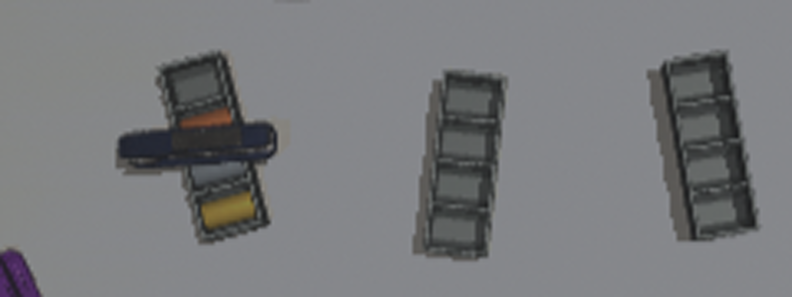

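The stapler to move is the dark blue one on the loaded tray, at crop pixel (197,143), which is full-image pixel (168,195). The purple one at (184,385) is the look-alike. The loaded tray is the one with the coloured rolls.

```bash
cat >> h.py <<'E'
from scipy.spatial.transform import Rotation as Ro
def delta(x,y,z,yaw):
    o=telemetry.get_obs();R=Ro.from_euler("xyz",o["orientation"],degrees=True)
    T=Ro.from_euler("xyz",[180,0,yaw],degrees=True)
    s=R.inv().apply(np.array([x,y,z])-o["tool_pos"]);r=(R.inv()*T).as_rotvec(degrees=True)
    print("t",round(o["clock"],2),"pos",np.round(o["tool_pos"],4),"ori",np.round(o["orientation"],2),"F",np.round(o["force"],1),"open",round(o["opening"],4))
    print("delta",np.round(s,4),np.round(r,2))
E
python3 - <<'E'
from h import *
delta(.569,.217,.16,-85.2)
E
```

```text
t 1.65 pos [0.2345 0.6329 0.2266] ori [180.    -0.   -20.33] F [-0.7  0.4 -0.4] open 0.0876
delta [0.4581 0.2738 0.0666] [ 0.   -0.   64.87]
```

>>> {"op": "jog_arm", "data": {"targets": "0.0573 0.0342 0.0 0 0 8.1 1;0.1145 0.0685 0.0 0 0 16.2 1;0.1718 0.1027 0.0 0 0 24.3 1;0.229 0.1369 0.01 0 0 32.4 1;0.2863 0.1711 0.02 0 0 40.5 1;0.3436 0.2054 0.035 0 0 48.7 1;0.4008 0.2396 0.05 0 0 56.8 1;0.4581 0.2738 0.0666 0 0 64.87 1"}}

```text
clock: 2.65
tool_pos: [0.5456, 0.2461, 0.1694]
orientation: [-179.9, 0.0, -85.4]
force: [0.4, 1.0, -0.5]
opening: 0.0875
```

```bash
python3 - <<'E'
from h import *
delta(.569,.217,.062,-85.2)
E
```

```text
t 2.65 pos [0.5456 0.2461 0.1694] ori [-1.7994e+02  3.0000e-02 -8.5450e+01] F [ 0.4  1.  -0.5] open 0.0875
delta [ 0.031  -0.0209  0.1074] [-0.06  0.03 -0.25]
```

>>> {"op": "jog_arm", "data": {"targets": "0.031 -0.0209 0.01 0 0 -0.25 1;0.031 -0.0209 0.03 0 0 -0.25 1;0.031 -0.0209 0.06 0 0 -0.25 1;0.031 -0.0209 0.085 0 0 -0.25 1;0.031 -0.0209 0.1 0 0 -0.25 1;0.031 -0.0209 0.1074 0 0 -0.25 1;0.031 -0.0209 0.1074 0 0 -0.25 1;0.031 -0.0209 0.1074 0 0 -0.25 1"}}

```text
clock: 3.65
tool_pos: [0.5695, 0.2174, 0.063]
orientation: [-179.9, 0.1, -85.2]
force: [0.3, 0.0, 0.7]
opening: 0.0881
```

```bash
python3 - <<'E'
from h import *
delta(.569,.217,.062,-85.2)
p=snapshot("scene")
cv2.imwrite("pics/s1.png",cv2.resize(p["img"][90:210,160:320,::-1],None,fx=5,fy=5,interpolation=cv2.INTER_CUBIC))
E
```

```text
t 3.65 pos [0.5695 0.2174 0.063 ] ori [-1.7987e+02  7.0000e-02 -8.5180e+01] F [0.3 0.  0.7] open 0.0881
delta [0.0003 0.0005 0.001 ] [-0.13  0.07  0.02]
```

View pics/s1.png

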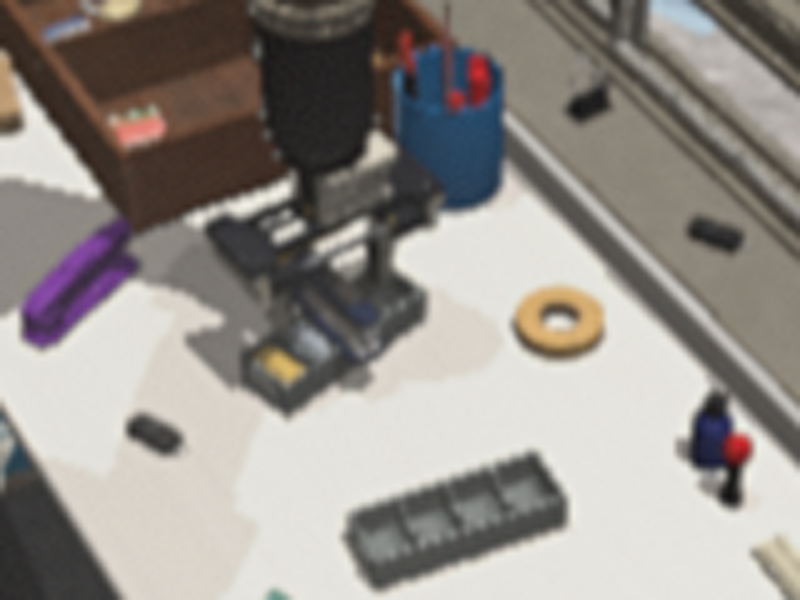

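The open fingers straddle the stapler at (340,310) in the crop. I'm closing on it.

>>> {"op": "jog_arm", "data": {"targets": "0 0 0 0 0 0 -1;0 0 0 0 0 0 -1;0 0 0 0 0 0 -1;0 0 0 0 0 0 -1;0 0 0 0 0 0 -1;0 0 0 0 0 0 -1;0 0 -0.004 0 0 0 -1;0 0 -0.012 0 0 0 -1"}}

```text
clock: 4.7
tool_pos: [0.5691, 0.2171, 0.0749]
orientation: [-179.9, 0.1, -85.2]
force: [-0.1, 1.0, -1.6]
opening: 0.0217
```

Stapler held (opening 21.7 mm). It will stand at about (0.42, -0.185), which is bare counter.

```bash
python3 - <<'E'
from h import *
delta(.42,-.185,.13,-90)
E
```

```text
t 4.7 pos [0.5691 0.2171 0.0749] ori [-1.7992e+02  5.0000e-02 -8.5190e+01] F [-0.1  1.  -1.6] open 0.0217
delta [ 0.3882  0.1822 -0.0557] [-0.08  0.05  4.81]
```

>>> {"op": "jog_arm", "data": {"targets": "0 0 -0.03 0 0 0 -1;0.03 0.014 -0.055 0 0 1 -1;0.08 0.038 -0.055 0 0 1.5 -1;0.13 0.061 -0.055 0 0 2 -1;0.18 0.085 -0.055 0 0 3 -1;0.23 0.108 -0.055 0 0 3.5 -1;0.28 0.131 -0.055 0 0 4 -1;0.33 0.155 -0.055 0 0 4.8 -1"}}

```text
clock: 5.7
tool_pos: [0.4415, -0.1262, 0.1302]
orientation: [-179.9, 0.1, -90.0]
force: [2.1, 0.5, -0.9]
opening: 0.0222
```

```bash
python3 - <<'E'
from h import *
delta(.42,-.185,.022,-90)
E
```

```text
t 5.7 pos [ 0.4415 -0.1262  0.1302] ori [-1.7986e+02  6.0000e-02 -8.9980e+01] F [ 2.1  0.5 -0.9] open 0.0222
delta [0.0589 0.0218 0.108 ] [-0.14  0.06  0.02]
```

>>> {"op": "jog_arm", "data": {"targets": "0.04 0.015 0.005 0 0 0 -1;0.0589 0.0218 0.02 0 0 0 -1;0.0589 0.0218 0.05 0 0 0 -1;0.0589 0.0218 0.075 0 0 0 -1;0.0589 0.0218 0.093 0 0 0 -1;0.0589 0.0218 0.1 0 0 0 -1;0.0589 0.0218 0.104 0 0 0 -1;0.0589 0.0218 0.106 0 0 0 -1"}}

```text
clock: 6.7
tool_pos: [0.4209, -0.185, 0.0249]
orientation: [-179.8, 0.0, -90.0]
force: [-5.3, 5.7, 21.9]
opening: 0.022
```

```bash
python3 - <<'E'
from h import *
delta(.42,-.185,.021,-90)
p=snapshot("scene")
cv2.imwrite("pics/s2.png",cv2.resize(p["img"][140:260,180:340,::-1],None,fx=5,fy=5,interpolation=cv2.INTER_CUBIC))
E
```

```text
t 6.7 pos [ 0.4209 -0.185   0.0249] ori [-1.7978e+02  5.0000e-02 -8.9950e+01] F [-5.3  5.7 21.9] open 0.022
delta [0.     0.0009 0.0038] [-0.22  0.05  0.05]
```

View pics/s2.png

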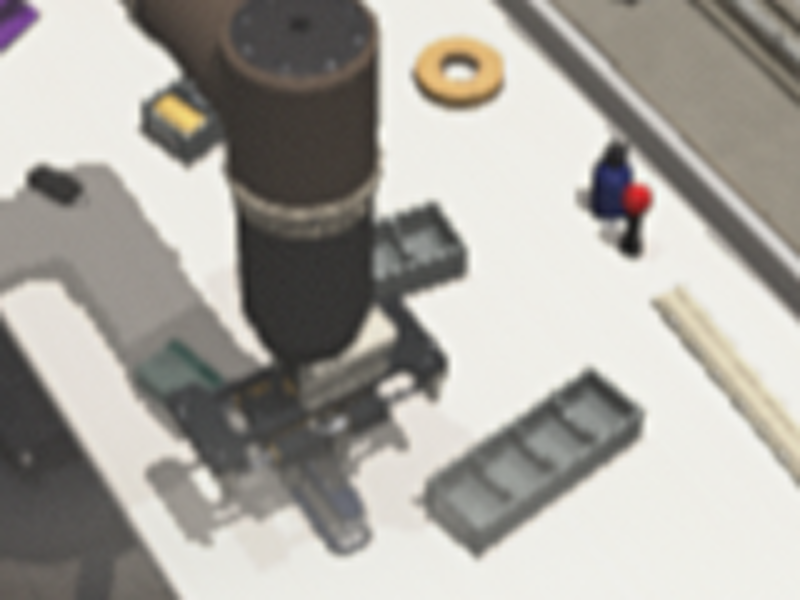

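The stapler is down on the counter (22 N contact), clear of the clip box at (175,370) and the tray at (530,460) in the crop. Releasing.

>>> {"op": "jog_arm", "data": {"targets": "0 0 0.001 0 0 0 0;0 0 0.001 0 0 0 0.5;0 0 0.001 0 0 0 0.8;0 0 0 0 0 0 0.8;0 0 -0.02 0 0 0 0.8;0 0 -0.06 0 0 0 0.8;0 0 -0.11 0 0 0 1;0 0 -0.15 0 0 0 1"}}

```text
clock: 7.75
tool_pos: [0.4203, -0.1852, 0.1771]
orientation: [-179.7, 0.0, -89.9]
force: [-0.1, 0.3, 0.7]
opening: 0.0868
```

```bash
python3 - <<'E'
from ref import *
p=snapshot("scene")
P=rimpts(p,(.42,-.185),.1,.008,.07);print("stap",len(P),rect(P),P[:,2].max())
P=P[P[:,2]>.035];print("stap",len(P),rect(P),P[:,2].max())
cv2.imwrite("pics/s3.png",cv2.resize(p["img"][100:260,180:340,::-1],None,fx=3.7,fy=3.7,interpolation=cv2.INTER_CUBIC))
c=(.57,.212,15)
for n in("scene","top"):
    p=snapshot(n)
    for c in((.569,.212,14),(.552,-.029,-6),(.575,-.26,12)):
        P=rimpts(p,c,.1)
        print(n,len(P),rect(P) if len(P)>5 else 0,fit(P,c))
cv2.imwrite("pics/t3.png",cv2.resize(p["img"][:,:,::-1],(800,600)))
delta(.57,.21,.1,0)
E
```

```text
stap 384 (array([ 417.5, -198.9]), array([182.6, 165.4]), -30.46) 0.06186226849916282
stap 212 (array([ 429.4, -196. ]), array([154.2,  74.4]), -65.73) 0.06186226849916282
scene 136 (array([534.6, 199.9]), array([100.3,  67.4]), 16.81) (array([549.93, 204.55,  16.99]), np.float64(39.15))
scene 84 (array([554.4, -30.6]), array([173.3,  67.7]), -6.4) (array([554.4 , -30.93,  -5.76]), np.float64(6.76))
scene 255 (array([ 570.6, -264.2]), array([176.9,  62.9]), 9.22) (array([ 572.35, -264.59,    9.4 ]), np.float64(3.69))
top 464 (array([569.8, 212.5]), array([174.8,  61. ]), 15.69) (array([569.62, 211.97,  15.78]), np.float64(43.33))
top 217 (array([559.1, -29.6]), array([163.3,  59.9]), -5.83) (array([553.15, -29.16,  -5.78]), np.float64(1.64))
top 241 (array([ 571.2, -262.2]), array([174.5,  60.8]), 9.35) (array([ 570.87, -261.97,    9.49]), np.float64(1.92))
t 7.9 pos [ 0.4215 -0.1852  0.1772] ori [-1.795e+02  4.000e-02 -8.994e+01] F [-0.7  0.  -0.7] open 0.0875
delta [-0.395  -0.1482  0.0787] [ -0.42  -0.36 -89.94]
```

View pics/s3.png

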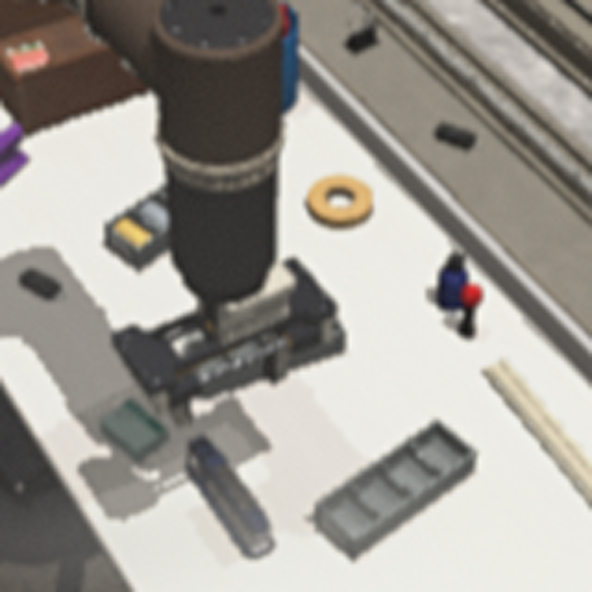

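View pics/t3.png

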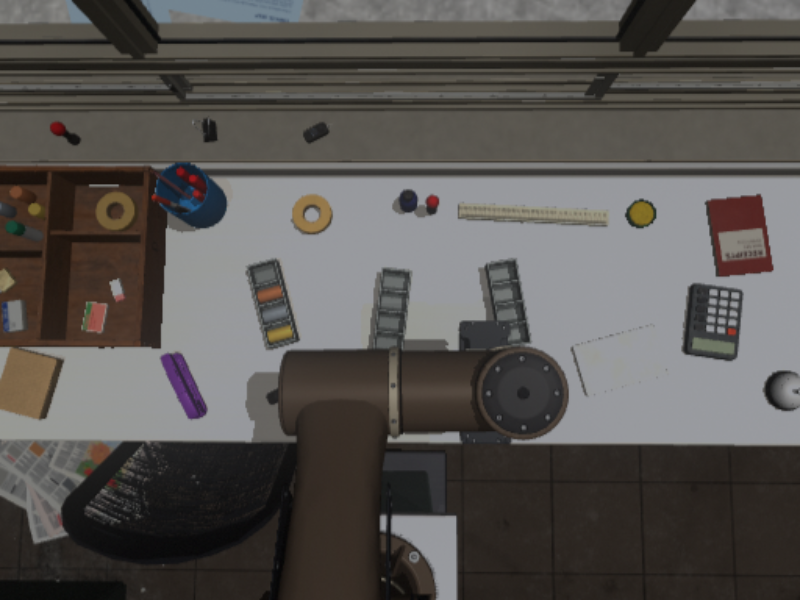

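The stapler stands upright at (230,500) in the crop, clear of everything. The top view shows the loaded tray with its free pocket at the window end.

The first tray to move is tray_left, at about (0.553, -0.029), yaw -5.8°.

```bash
python3 - <<'E'
from h import *
delta(.5532,-.0292,.09,-5.8)
E
```

```text
t 7.9 pos [ 0.4215 -0.1852  0.1772] ori [-1.795e+02  4.000e-02 -8.994e+01] F [-0.7  0.  -0.7] open 0.0875
delta [-0.1558 -0.1311  0.0884] [ -0.43  -0.33 -84.14]
```

>>> {"op": "jog_arm", "data": {"targets": "-0.01 -0.01 0 0 0 -10.5 1;-0.04 -0.03 0 0 0 -21 1;-0.07 -0.055 0 0 0 -31.5 1;-0.1 -0.08 0 -0.1 -0.1 -42 1;-0.125 -0.1 0 -0.2 -0.2 -52.5 1;-0.145 -0.12 0.02 -0.3 -0.2 -63 1;-0.1558 -0.1311 0.05 -0.4 -0.3 -73.5 1;-0.1558 -0.1311 0.08 -0.43 -0.33 -84.1 1"}}

```text
clock: 8.9
tool_pos: [0.5531, -0.0284, 0.0961]
orientation: [180.0, 0.1, -5.4]
force: [0.3, 0.5, -1.3]
opening: 0.0877
```

```bash
python3 - <<'E'
from h import *
delta(.5532,-.0292,.012,-5.8)
E
```

```text
t 8.9 pos [ 0.5531 -0.0284  0.0961] ori [ 1.7997e+02  9.0000e-02 -5.4400e+00] F [ 0.3  0.5 -1.3] open 0.0877
delta [0.0003 0.0007 0.0841] [0.03 0.09 0.36]
```

>>> {"op": "jog_arm", "data": {"targets": "0.0003 0.0007 0.03 0 0.1 0.36 1;0.0003 0.0007 0.06 0 0.1 0.36 1;0.0003 0.0007 0.078 0 0.1 0.36 1;0.0003 0.0007 0.0841 0 0.1 0.36 1;0.0003 0.0007 0.0841 0 0.1 0.36 -1;0.0003 0.0007 0.0841 0 0.1 0.36 -1;0.0003 0.0007 0.0841 0 0.1 0.36 -1;0.0003 0.0007 0.0841 0 0.1 0.36 -1"}}

```text
clock: 9.9
tool_pos: [0.5537, -0.029, 0.0127]
orientation: [180.0, -0.1, -5.8]
force: [-1.2, 1.4, 2.8]
opening: 0.0603
```

```bash
python3 - <<'E'
from h import *
delta(.6106,.2236,.1,15.75)
E
```

```text
t 9.9 pos [ 0.5537 -0.029   0.0127] ori [ 1.80e+02 -8.00e-02 -5.79e+00] F [-1.2  1.4  2.8] open 0.0603
delta [ 0.0312 -0.2571 -0.0872] [ 2.000e-02 -8.000e-02 -2.154e+01]
```

>>> {"op": "jog_arm", "data": {"targets": "0 0 -0.02 0 0 0 -1;0 0 -0.06 0 0 0 -1;0.002 -0.02 -0.0872 0 0 0 -1;0.007 -0.06 -0.0872 0 0 -4 -1;0.013 -0.11 -0.0872 0 0 -8 -1;0.02 -0.16 -0.0872 0 0 -13 -1;0.025 -0.21 -0.0872 0 0 -18 -1;0.0312 -0.2571 -0.0872 0 0 -21.54 -1"}}

```text
clock: 10.9
tool_pos: [0.6103, 0.2252, 0.0997]
orientation: [180.0, -0.0, 15.9]
force: [0.6, -0.6, -2.7]
opening: 0.0598
```

```bash
python3 - <<'E'
from ref import *
delta(.6106,.2236,.1,15.75)
for n in("scene","top"):
    p=snapshot(n)
    cv2.imwrite(f"pics/{n}4.png",cv2.resize(p["img"][80:240,110:290,::-1],None,fx=3.7,fy=3.7,interpolation=cv2.INTER_CUBIC))
E
```

```text
t 10.9 pos [0.6103 0.2252 0.0997] ori [ 1.7997e+02 -4.0000e-02  1.5890e+01] F [ 0.6 -0.6 -2.7] open 0.0598
delta [-0.0001  0.0016 -0.0002] [ 0.03 -0.04  0.14]
```

View pics/scene4.png

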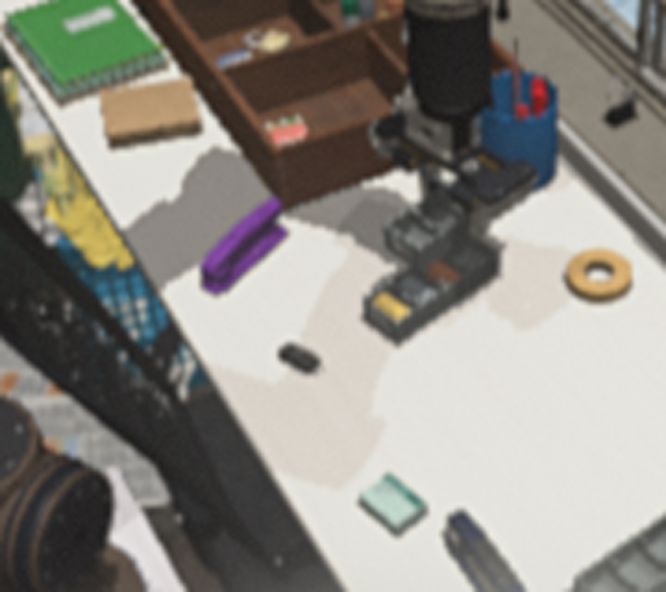

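View pics/top4.png

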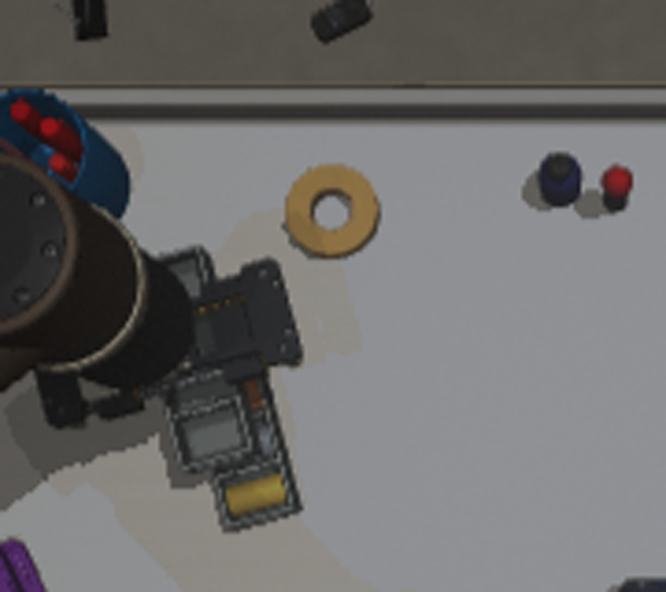

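```bash
python3 - <<'E'
from ref import *
import pickle
def f(p,c,excl=None):
    W=cloud(p);hsv=cv2.cvtColor(p["img"],cv2.COLOR_RGB2HSV)
    m=(np.hypot(W[...,0]-c[0],W[...,1]-c[1])<.1)&(W[...,2]>.036)&(W[...,2]<.047)
    a=np.radians(15.75);d=W[...,:2]-np.array([.5697,.2122]);X=d@[np.cos(a),np.sin(a)];Y=d@[-np.sin(a),np.cos(a)]
    # drop pocket interiors where rolls lie
    for xc in(-.063,-.021,.021): m&=~((abs(X-xc)<.0155)&(abs(Y)<.0225))
    if excl: m&=~((X>excl[0])&(X<excl[1]))
    return fit(W[m],c),m.sum(),rect(W[m])
p=pickle.load(open("top0.pkl","rb"))
print(f(p,(.5697,.2122,15.75),(-.045,.04)))
p=snapshot("scene");print(f(p,(.5697,.2122,15.75),(-.015,.1)))
p=snapshot("top");print(f(p,(.5697,.2122,15.75),(-.03,.1)))
E
```

```text
((array([569.54, 212.23,  15.8 ]), np.float64(1.99)), np.int64(149), (array([569.8, 212.4]), array([172.9,  60.9]), 16.03))
((array([569.78, 210.95,  16.54]), np.float64(6.64)), np.int64(75), (array([520.1, 195.9]), array([72.7, 65.8]), 16.96))
((array([569.46, 211.64,  15.53]), np.float64(2.05)), np.int64(87), (array([512.4, 195.4]), array([60.9, 56.5]), -72.1))
```

```bash
python3 - <<'E'
from h import *
delta(.6104,.2238,.058,15.8)
E
```

```text
t 11.1 pos [0.6099 0.2243 0.0992] ori [1.7995e+02 1.0000e-02 1.5810e+01] F [ 0.1 -0.4 -1.6] open 0.0599
delta [0.0004 0.0006 0.0412] [0.05 0.01 0.01]
```

>>> {"op": "jog_arm", "data": {"targets": "0.0004 0.0006 0.01 0 0 0 -1;0.0004 0.0006 0.025 0 0 0 -1;0.0004 0.0006 0.036 0 0 0 -1;0.0004 0.0006 0.0412 0 0 0 -1;0.0004 0.0006 0.0412 0 0 0 -1;0.0004 0.0006 0.0412 0 0 0 -1;0.0004 0.0006 0.0412 0 0 0 -1;0.0004 0.0006 0.0412 0 0 0 -1"}}

```text
clock: 12.1
tool_pos: [0.6106, 0.2239, 0.0583]
orientation: [180.0, -0.0, 15.8]
force: [-0.1, 0.3, -2.2]
opening: 0.0598
```

```bash
python3 - <<'E'
from h import *
delta(.6104,.2238,.049,15.8)
E
```

```text
t 12.1 pos [0.6106 0.2239 0.0583] ori [ 1.7997e+02 -3.0000e-02  1.5810e+01] F [-0.1  0.3 -2.2] open 0.0598
delta [-0.0002  0.0001  0.0093] [ 0.03 -0.03  0.01]
```

>>> {"op": "jog_arm", "data": {"targets": "-0.0002 0.0001 0.002 0 0 0 -1;-0.0002 0.0001 0.004 0 0 0 -1;-0.0002 0.0001 0.005 0 0 0 -1;-0.0002 0.0001 0.006 0 0 0 -1;-0.0002 0.0001 0.007 0 0 0 -1;-0.0002 0.0001 0.008 0 0 0 -1;-0.0002 0.0001 0.009 0 0 0 -1;-0.0002 0.0001 0.009 0 0 0 -1"}}

```text
clock: 13.1
tool_pos: [0.6104, 0.2237, 0.0492]
orientation: [180.0, -0.0, 15.8]
force: [-0.1, -0.1, -2.9]
opening: 0.0601
```

The feet entered the pockets freely: 0.0492 m reached with no contact force. I'm setting it down the last fraction and releasing.

>>> {"op": "jog_arm", "data": {"targets": "0 0 0.0008 0 0 0 -1;0 0 0.0012 0 0 0 -1;0 0 0.0012 0 0 0 0.5;0 0 0.0012 0 0 0 1;0 0 0.0012 0 0 0 1;0 0 -0.02 0 0 0 1;0 0 -0.06 0 0 0 1;0 0 -0.12 0 0 0 1"}}

```text
clock: 14.1
tool_pos: [0.6092, 0.2232, 0.1686]
orientation: [179.9, 0.2, 15.8]
force: [1.1, 1.1, 0.3]
opening: 0.0878
```

```bash
python3 - <<'E'
from ref import *
p=snapshot("scene")
cv2.imwrite("pics/s5.png",cv2.resize(p["img"][90:210,160:320,::-1],None,fx=5,fy=5,interpolation=cv2.INTER_CUBIC))
P=rimpts(p,(.61,.2236),.1,.034,.049,.036);print(len(P),np.median(P[:,2]),fit(P,(.61,.2236,15.8)))
delta(.5709,-.262,.1,9.5)
E
```

```text
200 0.07682359180249043 (array([611.59, 220.56,  15.81]), np.float64(6.58))
t 14.15 pos [0.6137 0.2249 0.1795] ori [-180.    -0.6   15.9] F [4.1 1.1 9. ] open 0.0876
delta [-0.1754  0.4566  0.0777] [-0.03 -0.6   6.4 ]
```

View pics/s5.png

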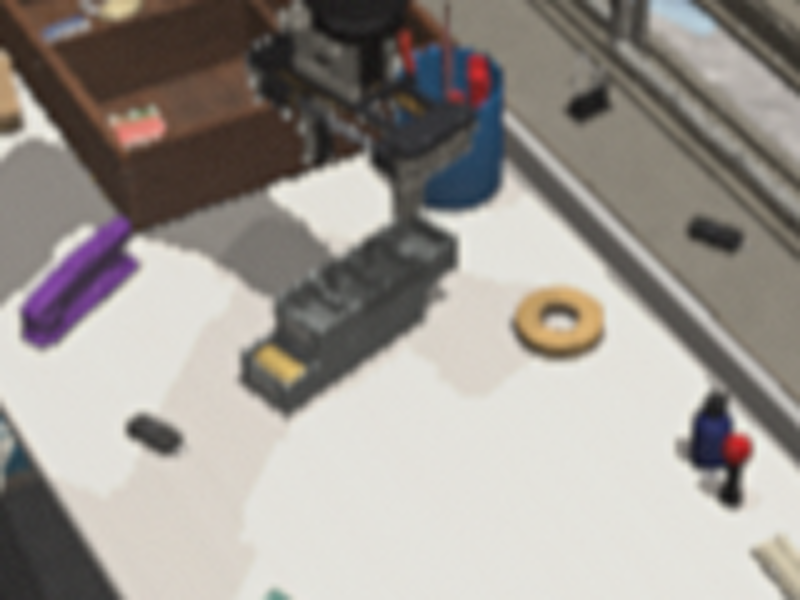

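The first tray sits fully down (rim about 77 mm, 78 expected). The near pocket with the yellow roll stays open at (280,365). Now the second tray.

>>> {"op": "jog_arm", "data": {"targets": "-0.02 0.05 0 0 -0.2 1 1;-0.04 0.11 0 0 -0.4 2 1;-0.065 0.17 0 0 -0.6 3 1;-0.087 0.23 0 0 -0.6 4 1;-0.11 0.29 0 0 -0.6 5 1;-0.133 0.35 0 0 -0.6 5.5 1;-0.156 0.41 0.02 0 -0.6 6.4 1;-0.1754 0.4566 0.05 0 -0.6 6.4 1"}}

```text
clock: 15.15
tool_pos: [0.572, -0.257, 0.1324]
orientation: [180.0, -0.2, 9.5]
force: [0.1, -0.1, -0.1]
opening: 0.0879
```

```bash
python3 - <<'E'
from h import *
delta(.5709,-.262,.012,9.5)
E
```

```text
t 15.15 pos [ 0.572  -0.257   0.1324] ori [179.96  -0.18   9.48] F [ 0.1 -0.1 -0.1] open 0.0879
delta [-0.0023  0.0047  0.1204] [ 0.04 -0.18 -0.02]
```

>>> {"op": "jog_arm", "data": {"targets": "-0.0023 0.0047 0.03 0 -0.18 0 1;-0.0023 0.0047 0.07 0 -0.18 0 1;-0.0023 0.0047 0.1 0 -0.18 0 1;-0.0023 0.0047 0.115 0 -0.18 0 1;-0.0023 0.0047 0.1204 0 -0.18 0 1;-0.0023 0.0047 0.1204 0 -0.18 0 1;-0.0023 0.0047 0.1204 0 -0.18 0 1;-0.0023 0.0047 0.1204 0 -0.18 0 -1"}}

```text
clock: 16.15
tool_pos: [0.5716, -0.2621, 0.013]
orientation: [179.9, -0.1, 9.5]
force: [0.9, 0.0, 0.4]
opening: 0.0824
```

>>> {"op": "jog_arm", "data": {"targets": "0 0 0 0 0 0 -1;0 0 0 0 0 0 -1;0 0 0 0 0 0 -1;0 0 0 0 0 0 -1;0 0 0 0 0 0 -1;0 0 0 0 0 0 -1;0 0 0 0 0 0 -1;0 0 0 0 0 0 -1"}}

```text
clock: 17.15
tool_pos: [0.5717, -0.2621, 0.0132]
orientation: [179.9, -0.1, 9.5]
force: [-0.1, 1.5, 5.5]
opening: 0.0599
```

```bash
python3 - <<'E'
from h import *
delta(.5695,.2122,.16,15.8)
p=snapshot("top")
cv2.imwrite("pics/t6.png",cv2.resize(p["img"][100:260,150:380,::-1],None,fx=3.4,fy=3.4,interpolation=cv2.INTER_CUBIC))
from ref import *
for n in ("top",):
    P=rimpts(p,(.61,.2236),.1,.034,.049,.036);print(len(P),np.median(P[:,2]),fit(P,(.61,.2236,15.8)))
    P=rimpts(p,(.571,-.262),.1);print(len(P),fit(P,(.571,-.262,9.5)))
E
```

```text
t 17.15 pos [ 0.5717 -0.2621  0.0132] ori [ 1.7992e+02 -1.0000e-01  9.5000e+00] F [-0.1  1.5  5.5] open 0.0599
delta [ 0.0764 -0.468  -0.1473] [ 0.09 -0.1  -6.3 ]
314 0.07715552322585559 (array([609.38, 222.54,  15.9 ]), np.float64(1.94))
96 (array([ 570.85, -262.04,    9.31]), np.float64(1.94))
```

View pics/t6.png

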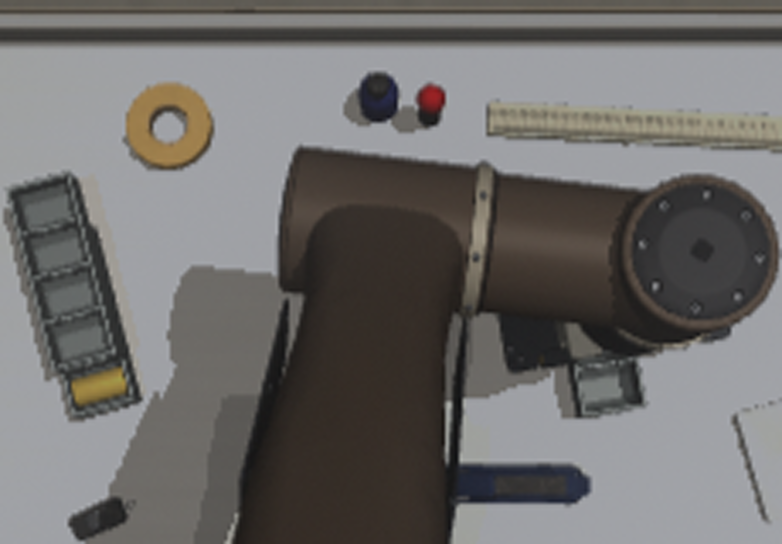

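>>> {"op": "jog_arm", "data": {"targets": "0 0 -0.03 0 0 0 -1;0 0 -0.08 0 0 0 -1;0.005 -0.03 -0.13 0 0 0 -1;0.013 -0.08 -0.147 0 0 -1 -1;0.021 -0.13 -0.147 0 0 -2 -1;0.03 -0.185 -0.147 0 0 -3 -1;0.039 -0.24 -0.147 0 0 -4 -1;0.048 -0.295 -0.147 0 0 -5 -1"}}

```text
clock: 18.2
tool_pos: [0.5694, 0.0386, 0.1593]
orientation: [179.9, -0.1, 14.5]
force: [1.0, -0.0, -1.8]
opening: 0.0597
```

```bash
python3 - <<'E'
from h import *
delta(.5703,.2121,.13,15.8)
E
```

```text
t 18.2 pos [0.5694 0.0386 0.1593] ori [ 1.7992e+02 -5.0000e-02  1.4520e+01] F [ 1.  -0.  -1.8] open 0.0597
delta [ 0.0443 -0.1678  0.0291] [ 0.08 -0.05 -1.28]
```

>>> {"op": "jog_arm", "data": {"targets": "0.012 -0.045 0 0 0 -0.5 -1;0.024 -0.09 0 0 0 -1 -1;0.035 -0.13 0 0 0 -1.28 -1;0.042 -0.158 0 0 0 -1.28 -1;0.0443 -0.1678 0.005 0.08 -0.05 -1.28 -1;0.0443 -0.1678 0.015 0.08 -0.05 -1.28 -1;0.0443 -0.1678 0.025 0.08 -0.05 -1.28 -1;0.0443 -0.1678 0.0291 0.08 -0.05 -1.28 -1"}}

```text
clock: 19.2
tool_pos: [0.5698, 0.2108, 0.1288]
orientation: [180.0, 0.1, 15.7]
force: [-0.1, 0.3, -1.2]
opening: 0.0599
```

```bash
python3 - <<'E'
from h import *
delta(.5703,.2121,.095,15.8)
p=snapshot("scene")
cv2.imwrite("pics/s7.png",cv2.resize(p["img"][90:210,160:320,::-1],None,fx=5,fy=5,interpolation=cv2.INTER_CUBIC))
E
```

```text
t 19.2 pos [0.5698 0.2108 0.1288] ori [1.7997e+02 1.0000e-01 1.5720e+01] F [-0.1  0.3 -1.2] open 0.0599
delta [ 0.0009 -0.0011  0.0338] [ 0.03  0.1  -0.08]
```

View pics/s7.png

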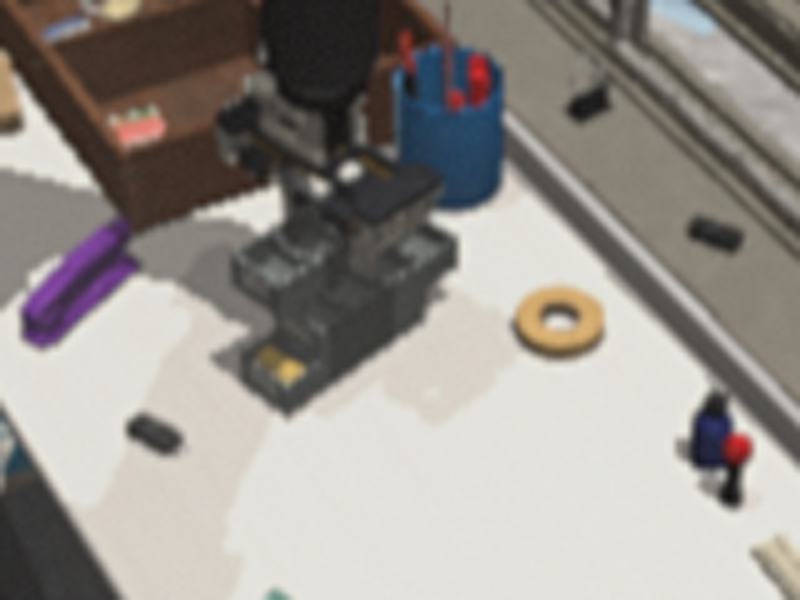

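The second tray hovers over the near end of the stack. Lowering.

>>> {"op": "jog_arm", "data": {"targets": "0.0009 -0.0011 0.012 0 0.1 -0.08 -1;0.0009 -0.0011 0.024 0 0.1 -0.08 -1;0.0009 -0.0011 0.0338 0 0.1 -0.08 -1;0.0009 -0.0011 0.0338 0 0.1 -0.08 -1;0.0009 -0.0011 0.0338 0 0.1 -0.08 -1;0.0009 -0.0011 0.036 0 0.1 -0.08 -1;0.0009 -0.0011 0.038 0 0.1 -0.08 -1;0.0009 -0.0011 0.039 0 0.1 -0.08 -1"}}

```text
clock: 20.25
tool_pos: [0.5703, 0.2122, 0.0897]
orientation: [180.0, -0.0, 15.8]
force: [0.4, 0.4, -1.8]
opening: 0.0599
```

```bash
python3 - <<'E'
from h import *
delta(.5703,.2121,.0855,15.8)
E
```

```text
t 20.25 pos [0.5703 0.2122 0.0897] ori [179.97  -0.    15.81] F [ 0.4  0.4 -1.8] open 0.0599
delta [0.     0.0001 0.0042] [ 0.03 -0.    0.01]
```

>>> {"op": "jog_arm", "data": {"targets": "0 0 0.001 0 0 0 -1;0 0 0.002 0 0 0 -1;0 0 0.003 0 0 0 -1;0 0 0.0036 0 0 0 -1;0 0 0.0042 0 0 0 -1;0 0 0.0047 0 0 0 -1;0 0 0.005 0 0 0 -1;0 0 0.005 0 0 0 -1"}}

```text
clock: 21.25
tool_pos: [0.5704, 0.2123, 0.0852]
orientation: [180.0, -0.0, 15.8]
force: [-3.0, 0.0, 5.6]
opening: 0.0594
```

Contact came exactly at the seated height. Releasing and retreating straight up.

>>> {"op": "jog_arm", "data": {"targets": "0 0 0 0 0 0 0.4;0 0 0 0 0 0 1;0 0 0 0 0 0 1;0 0 0 0 0 0 1;0 0 -0.02 0 0 0 1;0 0 -0.06 0 0 0 1;0 0 -0.1 0 0 0 1;0 0 -0.13 0 0 0 1"}}

```text
clock: 22.25
tool_pos: [0.5706, 0.2124, 0.2171]
orientation: [-180.0, -0.1, 15.8]
force: [0.5, 0.1, -0.5]
opening: 0.0873
```

>>> {"op": "jog_arm", "data": {"targets": "0 0.04 0 0 0 0 1;0 0.09 0 0 0 0 1;0 0.14 0 0 0 0 1;0 0.19 0 0 0 0 1;0 0.23 0 0 0 0 1;0 0.25 0 0 0 0 1;0 0.25 0 0 0 0 1;0 0.25 0 0 0 0 1"}}

```text
clock: 23.25
tool_pos: [0.6386, -0.0274, 0.217]
orientation: [-180.0, -0.1, 15.8]
force: [0.3, 0.9, -0.1]
opening: 0.0876
```

```bash
python3 - <<'E'
from ref import *
delta(.57,.0,.2,15.8)
for n in("top","scene"):
    p=snapshot(n)
    W=cloud(p)
    P=rimpts(p,(.5695,.2122),.1,.034,.049,.072);print(n,len(P),np.median(P[:,2]),fit(P,(.5695,.2122,15.8)))
    a=np.radians(15.8);d=W[...,:2]-np.array([.5695,.2122]);X=d@[np.cos(a),np.sin(a)];Y=d@[-np.sin(a),np.cos(a)]
    for lo,hi in((-.09,-.04),(-.03,.03),(.04,.08),(.092,.13)):
        m=(X>lo)&(X<hi)&(abs(abs(Y)-.028)<.0025);z=W[...,2][m];z=z[z>.05]
        print("  x",lo,hi,len(z),np.round(np.percentile(z,[50,90]),4))
    for name in("stapler","slip_pad","clip_box","gate_fob","tape_roll","rubber_stamp","ink_bottle"):
        for r in models.cut_out(name,p)[:2]:
            pts=W[r["region"]];pts=pts[~np.isnan(pts[:,0])];h=pts[pts[:,2]>.005]
            if len(h)>5: print("  ",name,round(r["conf"],2),*rect(h))
    cv2.imwrite(f"pics/{n}9.png",cv2.resize(p["img"][90:270,110:350,::-1] if n=="top" else p["img"][90:250,160:340,::-1],None,fx=3.3,fy=3.3,interpolation=cv2.INTER_CUBIC))
E
```

```text
t 23.25 pos [ 0.6386 -0.0274  0.217 ] ori [-1.7999e+02 -1.1000e-01  1.5840e+01] F [ 0.3  0.9 -0.1] open 0.0876
delta [-0.0586 -0.0451  0.0169] [-0.01 -0.11  0.04]
top 125 0.1131044068627485 (array([569.41, 210.98,  16.03]), np.float64(1.77))
  x -0.09 -0.04 107 [0.661  0.6746]
  x -0.03 0.03 173 [0.6402 0.6451]
  x 0.04 0.08 31 [0.0885 0.6213]Traceback (most recent call last):
  File "<stdin>", line 10, in <module>
    return _quantile_unchecked(
        a, q, axis, out, overwrite_input, method, keepdims, weights)
    return _ureduce(a,
                    func=_quantile_ureduce_func,
    ...<5 lines>...
                    overwrite_input=overwrite_input,
                    method=method)
    r = func(a, **kwargs)
    result = _quantile(arr,
                       quantiles=q,
    ...<2 lines>...
                       out=out,
                       weights=wgt)
    slices_having_nans = np.isnan(arr[-1, ...])
                                  ~~~^^^^^^^^^
IndexError: index -1 is out of bounds for axis 0 with size 0
```

The arm hides part of the stack from above, so I move it aside for an unobstructed check.

>>> {"op": "jog_arm", "data": {"targets": "0 0.05 0 0 0 0 1;0 0.1 0 0 0 0 1;0 0.15 0 0 0 0 1;0 0.2 0 0 0 0 1;0 0.25 0 0 0 0 1;0 0.3 0 0 0 0 1;0 0.33 0 0 0 0 1;0 0.33 0 0 0 0 1"}}

```text
clock: 24.3
tool_pos: [0.7291, -0.3455, 0.2157]
orientation: [-180.0, -0.0, 15.8]
force: [-0.6, 0.6, 0.0]
opening: 0.0876
```

```bash
python3 - <<'E'
from ref import *
for n in("top","scene"):
    p=snapshot(n)
    W=cloud(p)
    cv2.imwrite(f"pics/{n}9.png",cv2.resize(p["img"][90:270,110:350,::-1] if n=="top" else p["img"][90:250,160:340,::-1],None,fx=3.3,fy=3.3,interpolation=cv2.INTER_CUBIC))
    P=rimpts(p,(.5695,.2122),.1,.034,.049,.072);print(n,len(P),np.median(P[:,2]),fit(P,(.5695,.2122,15.8)))
    a=np.radians(15.8);d=W[...,:2]-np.array([.5695,.2122]);X=d@[np.cos(a),np.sin(a)];Y=d@[-np.sin(a),np.cos(a)]
    for lo,hi in((-.09,-.04),(-.03,.03),(.04,.08),(.092,.13)):
        m=(X>lo)&(X<hi)&(abs(abs(Y)-.028)<.0025);z=W[...,2][m];z=z[(z>.05)&(z<.15)]
        if len(z)>3:print("  x",lo,hi,len(z),np.round(np.percentile(z,[50,90]),4))
    for name in("stapler","slip_pad","clip_box","gate_fob","tape_roll","rubber_stamp","ink_bottle"):
        for r in models.cut_out(name,p)[:2]:
            pts=W[r["region"]];pts=pts[~np.isnan(pts[:,0])];h=pts[pts[:,2]>.005]
            if len(h)>5: print("  ",name,round(r["conf"],2),*rect(h))
E
```

```text
top 322 0.11309511924529357 (array([569.18, 210.96,  15.99]), np.float64(1.78))
  x -0.09 -0.04 74 [0.111  0.1157]
  x -0.03 0.03 123 [0.1049 0.1153]
  x 0.04 0.08 78 [0.1082 0.116 ]
  x 0.092 0.13 47 [0.0768 0.0809]
   slip_pad 0.64 [ 457.5 -490.1] [170.8 107.7] -73.98
   gate_fob 0.69 [402.7 142.2] [166.6  27. ] -74.5
   tape_roll 0.69 [758.4 138.8] [80.4 78.3] 46.02
   ink_bottle 0.55 [781.8 -58.4] [36.8 25.5] -2.21
scene 226 0.11233841375084361 (array([571.26, 209.11,  15.64]), np.float64(5.48))
  x -0.09 -0.04 45 [0.1011 0.1149]
  x -0.03 0.03 61 [0.0947 0.1136]
  x 0.04 0.08 51 [0.0943 0.114 ]
  x 0.092 0.13 12 [0.0673 0.0788]
   stapler 0.9 [ 418.9 -186.3] [140.2  28.3] 89.51
   stapler 0.78 [396.6 400.8] [142.7  68.4] 28.65
   slip_pad 0.79 [ 459.6 -490.5] [171.4 106.4] -74.44
   clip_box 0.77 [379.2 -48.3] [73.9 48.1] -77.87
   gate_fob 0.69 [ 421.3 -186.9] [138.4  44. ] 83.17
   gate_fob 0.5 [387.5 202.2] [60.8 32.8] -78.01
   tape_roll 0.77 [760.3 137. ] [89.3 77. ] 56.13
   tape_roll 0.6 [770.6 -74.8] [50.2 33. ] 41.5
   rubber_stamp 0.53 [ 778.4 -101.8] [49.6 23.8] 52.51
   ink_bottle 0.57 [783.8 -63.9] [88.1 35.2] 46.33
```

View pics/scene9.png

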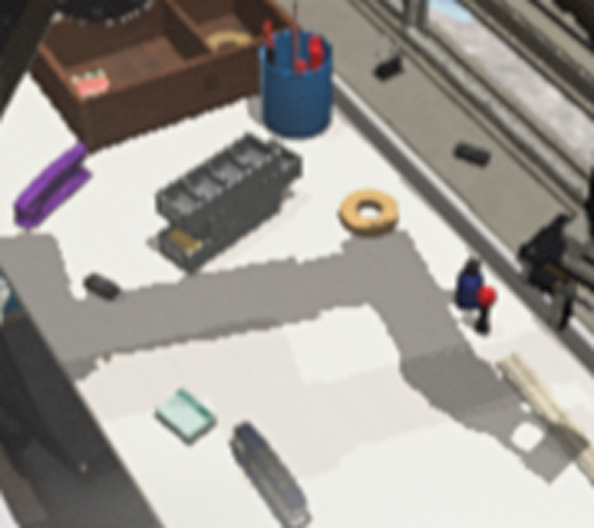

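View pics/top9.png

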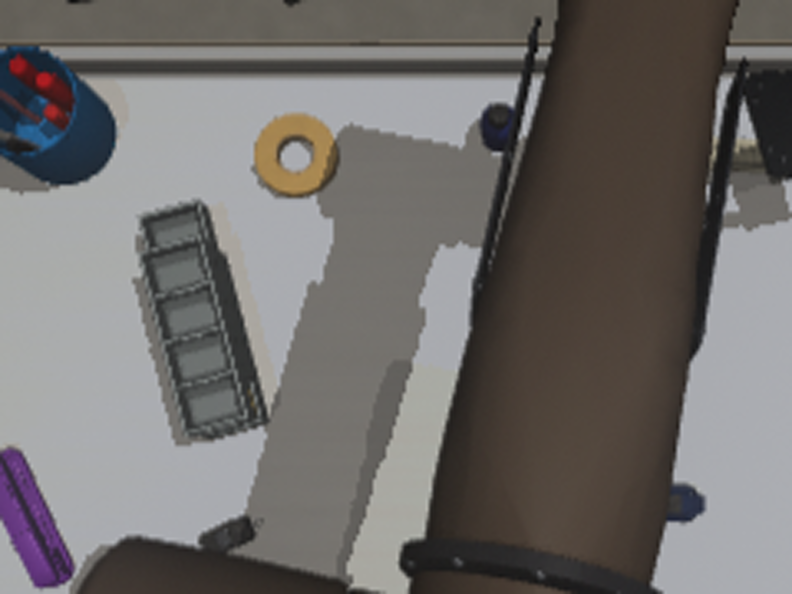

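The stack is level: top rim about 113 mm (114 expected), middle rim about 77 mm (78 expected). The window-end pocket of the middle tray and the near pocket of the loaded tray are open. The stapler stands alone and upright. Handing in.

```bash
python3 -c "
from plant import job
print(job.close_job())"
```

```text
the job is handed in; nothing more can be done
None
```

I finished the job and handed it in with about 24 s on the robot's clock, the limit being 72 s. The stapler stands upright on bare counter and both empty trays are stacked on the loaded one.

- **Stapler:** I moved the dark blue one off the loaded tray to about (0.42, -0.185). It stands on its base, clear of everything. I left the purple look-alike alone.
- **First tray:** I set the empty tray from y ≈ -0.03 one pocket toward the window. Its feet went in without contact force, and its rim measured about 77 mm (78 expected).
- **Second tray:** I set the other empty tray back straight above the loaded one. It met contact exactly at the seated height, and its rim measured about 113 mm (114 expected).

**Last checks:**
- The stack is level, and the end pockets of the loaded and middle trays are open.
- The slip pad and tape roll measured within about 3 mm of where they began.
- The bottle, clip box and fob were partly hidden by the arm, so their numbers were rougher, and the stamp got no reliable fit. All four looked in place in the scene picture.
- Both the rim heights and the stack positions read about 1 mm off nominal in the top view. The scene view disagreed with the top view by up to about 2 mm, which matches the stated calibration error.
- After stacking, I did not re-measure the loaded tray itself; it showed no shift in the pictures.

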